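# Unclip the filling nozzle and park it in the draining rack

## Task

Take the filling nozzle off the filling pump: squeeze its side release button fully in against the opposite side of the collar, keep it squeezed and lift the nozzle straight out without wrenching on the catch. Still squeezing, feel its plug gently into the hole of the draining rack's empty insert, lower it until the collar sits flush on the plate, then let go; do not disturb the other nozzles or the loose kitchen things.

Things in the scene. Friction and masses are not known exactly. Their poses are not given: they have to be found in the camera images.
- nozzle_grip (a point): Centre of the grip area of the white plastic filling nozzle, on its axis; z up along the nozzle, y towards its release button. Collar 34 x 34 mm square, from 28 mm below to 18 mm above this point; thin steel spout to 58 mm above. With the button it measures 40.5 mm along y, 34 mm when the button is fully in. Nozzle about 0.13 kg.
- clip (a joint): How far the grey ribbed release button on the collar's +y side is pressed in, m: 0 out (6.5 mm proud), 0.0065 fully in. It is 22 mm wide, from 14 mm below to 14 mm above nozzle_grip. Squeezing along y presses it: 5 N starts it, 11.5 N holds it fully in against its spring; it springs out when let go. It withdraws the catch.
- nozzle_seat (a point): Centre of the collar's underside on the nozzle's axis (28 mm below nozzle_grip): the face that rests on the pump outlet or the rack; same axes. Below it is a square plug 22 x 22 mm, 30 mm long; its last 8 mm are a thinner square pilot, 10 x 10 mm.
- catch (a point): Steel catch on the +y side of the plug, 14 mm below the collar's underside; 8 mm high. It moves with the button: button out, it stands 4 mm proud of the plug; button at least 5 mm in, it is withdrawn into the plug.
- outlet (a point): Centre of the mouth of the pump's outlet, a 50 x 56 mm steel block with its top here, 95 mm above the table; z up, y as the clipped nozzle's y. Hole 24 mm square; the catch hooks under its 8 mm ledge on the +y side, with 2 mm of upward play. The nozzle is out when lifted over 30 mm. The pump's motor drum, 118 mm high, begins 90 mm to the +x side.
- free_place (a point): Marked place of the rack's empty insert plate, level with its top, 70 mm above the table; x along the row of three inserts (75 mm apart), y across. The white plate is 56 x 86 x 8 mm with one 24 mm square hole in its middle, sides along x and y, free below for the catch. It was screwed down 3 to 6 mm off this point in x, either way, and up to 6 mm in y: the hole must be found by feel or sight.
- rack_top (a point): Middle of the draining rack, level with the tops of its insert plates, 70 mm above the table. Grey frame 250 mm (x) by 100 mm (y). Fingers have room between neighbouring nozzles when they close along y. A shallow steel drip dish lies under each insert's marked place.
- bell_nozzle: Another nozzle, without a button and with a bell-shaped spout, standing in a hole of the rack; origin at the underside of its plug, 30 mm below the plate's top; it stands 72 mm above the plate.
- twin_nozzle: Another nozzle, without a button and with two thin tubes, standing in a hole of the rack; origin at the underside of its plug, 30 mm below the plate's top; it stands 80 mm above the plate.
- scraper: Loose dough scraper lying on the bench, 100 x 115 mm, 20 mm high; origin at its underside.
- cutter_ring: Loose steel cutter ring, 60 mm across, 35 mm high; origin at the centre of its underside.
- jar_lid: Loose white lid, 70 mm across, 12 mm high; origin at the centre of its underside.
Mind the look-alikes: they are no part of the job. Leave any orange or red look-alike of the part that bears nozzle_grip alone.

How it is judged:
On the way, in this order (a step that is already met when the one before it is completed fails the run):
1. the release button is squeezed in while the nozzle still sits in the pump outlet (value of joint clip above 0.0045 m and distance between nozzle_seat and outlet below 0.012 m), for 0.2 s.
2. the nozzle is lifted clear of the outlet with the button held in (value of joint clip above 0.0045 m and z of nozzle_seat in the frame of outlet above 0.033 m), for 0.1 s.
At the end, for the whole second after the job is handed in: The nozzle stands upright (within 4 degrees) in the hole of the rack's empty insert, within 11 mm of its marked place, collar flush on the plate (within 2 mm), button sprung out again, let go and at rest (horizontal distance between nozzle_seat and free_place below 0.011 m and z of nozzle_seat in the frame of free_place between -0.004 and 0.002 m and angle between nozzle_seat's own z axis and vertical below 0.07 rad and value of joint clip below 0.002 m and linear speed of nozzle below 0.02 m/s); the robot touches nothing.
It fails at once if the nozzle is wrenched against the pump outlet (over 25 N) (contact force between nozzle and pump above 25 N).
It fails at once if the nozzle is rammed against the rack's insert (over 30 N) (contact force between nozzle and insert above 30 N).
It fails at once if another nozzle is shifted by more than 15 mm (distance of any of bell_nozzle, twin_nozzle from where it was at the start of the episode above 0.015 m).
It fails at once if the scraper, the cutter ring or the lid is shifted by more than 20 mm (distance of any of scraper, cutter_ring, jar_lid from where it was at the start of the episode above 0.02 m).
It also fails if it takes over 58 s, if anything falls off the work surface, if the arm or the gripper's body presses on something with over 40 N, if the wrist force passes 120 N, or if a joint passes its speed limit or range.

## Robot

A 6-joint arm with a two-finger parallel gripper is mounted at the origin on the work surface. World frame = base frame: x ahead of the robot, y to its left, z up, the work surface at z = 0. Lengths are in m, angles in rad, forces in N, time in s.
With the tool pointing down it reaches from about 0.35 to 0.975 m from the base axis. Payload 4.9 kg.
Tool frame: the origin (TCP) lies at the very end of the fingers, on their centre line; the grasp point (between the pads) lies 19 mm behind it; z points along the fingers, y is the line along which they close (so a half turn about z gives the same grasp; the last joint's range is limited). The gripper opens to 85 mm and grips with 20 to 120 N. Pads are 22 mm wide; open, the fingers measure 114 mm over their backs; the gripper's body (76 mm by 85 mm) begins 54 mm behind the grasp point. The pads swing forward as they close: fully open they stand 13 mm farther back than shut.
Start: joints at [-1.465, 0.053, 1.613, -0, 1.476, -0.119], TCP at [0.139, -0.609, 0.231] pointing down, gripper open.
Joint ranges: [-3.01, 3.01], [-1.01, 2.22], [0.06, 2.58], [-1.02, 4.17], [0.09, 2.62], [-3.14, 3.14]. Speed limits (rad/s): [2.57, 2.57, 3.14, 3.14, 3.14, 3.14].

## Interface

Orientations are given as a rotation vector (axis times angle).
In Python, from station import ctrl, imaging gives the robot as it stands.
- The arm moves only by the tool play_rows, never from a script. Its argument "series" is a list of rows, each a list of 3 entries, a list of its own where there are three numbers: the opening, from 0 (shut) to 1 (fully open), then the shift along the tool's x, y, z each as a share of 0.05 m, from -1 to 1, then the turn, a rotation vector about the tool's x, y, z each as a share of 8 degrees, from -1 to 1. In form: [[grip, [dx, dy, dz], [ax, ay, az]], ...]. A call has 1 to 8 rows; each row shifts and turns the commanded pose from where the row before left it, along the tool's axes as they then stand; what a row does not reach is not made up. A row lasts 1/8 s, in which the tool goes at most 62.5 mm and 10.7 degrees, less where a joint would pass 70% of its speed; a pose out of reach is approached as far as the arm can. A call with a number of a shift or a turn outside -1 to 1 is refused whole. A call with a gripper value outside its range is refused whole. The fingers move at their own pace and stop on an object; "force" is the grip in N (left out, the last holds). Time passes only in rows, so rows that do not move let the fingers close. It gives the time, the measured TCP pose, the force, the opening and the grip force at its end, in the units of the state.
- ctrl.get_obs(): the state, without advancing time (a new reading comes with each control period).
- imaging.get_image(name): name is "side" or "top"; returns a dict with "color" (420x560x3 uint8, blue, green, red), "fx", "fy", "cx", "cy" (pixels), "extrinsics" (4x4, takes a point from world to camera coordinates). Camera axes: x right, y down, z forward; pixel columns grow to the right and rows downward; lengths in m; the calibration is good to about 2 mm. A picture is of the moment at which its call begins. There is no depth.
- ctrl.finish_job(): hands the job in; it is judged then, once.
The state is a dict: "t": time; "q": joint angles; "dq": joint speeds; "effort": joint torques, N m; "tool_pos": TCP position; "tool_rot": TCP orientation; "contact_force": force on the tool from outside, world axes, zero at the start; "wrist_torque": the same for the moment, N m; "opening": finger opening in m; "grip_force": force on a finger pad.
Only numpy, scipy, OpenCV 4.12 (cv2) and the standard library are available. Lean on these libraries where they do the work, as an engineer would, in place of code of your own. Each camera call takes 0.05 s, during which the arm holds its last target. There are 200 camera calls.

## Working session

There is one attempt and no reset: what is moved stays moved. The work goes in short steps, Python scripts to look and compute and a tool call to move; the robot and the scene stay as the last step left them, time stands still between calls to the robot, and variables do not carry over. Pictures are saved under pics/ and viewed, at most 10 in all, crops included, and the job is handed in when it is done.

Besides the shell and the picture viewer there is one more tool, called after ">>>" as name(argument=value, ...) on one line, values as JSON. play_rows: Moves the arm, as the interface text tells. Shift numbers are shares of 0.05 m and turn numbers shares of 8 degrees, none past 1 either way. Its arguments: {"type":"object","properties":{"series":{"type":"array"},"force":{"type":"number"}},"required":["series"]}

```bash
ls; mkdir -p pics; cat > h.py <<'E'
import numpy as np, cv2
from station import ctrl, imaging
from scipy.spatial.transform import Rotation as R
def cam(n):
    d=imaging.get_image(n); return d
def ray(d,u,v,z):
    E=np.array(d["extrinsics"]);Rm=E[:3,:3];t=E[:3,3];c=-Rm.T@t
    r=Rm.T@np.array([(u-d["cx"])/d["fx"],(v-d["cy"])/d["fy"],1]);return c+r*(z-c[2])/r[2]
def proj(d,p):
    E=np.array(d["extrinsics"]);q=E[:3,:3]@np.array(p)+E[:3,3];return np.array([d["fx"]*q[0]/q[2]+d["cx"],d["fy"]*q[1]/q[2]+d["cy"]])
E
python3 - <<'E'
from h import *
import pickle
for n in("side","top"):
    d=cam(n); cv2.imwrite(f"pics/{n}0.png",d["color"]); pickle.dump(d,open(f"{n}0.pkl","wb"))
    E=np.array(d["extrinsics"]); print(n,d["fx"],-E[:3,:3].T@E[:3,3]); print(E.round(3))
o=ctrl.get_obs();print(o["t"],o["tool_pos"],o["tool_rot"],o["opening"],o["contact_force"]);print(R.from_rotvec(o["tool_rot"]).as_matrix().round(3))
E
```

```text
pics
side 483.52919057987486 [ 0.19968599 -0.50295609  0.71167656]
[[ 0.874 -0.485 -0.018 -0.405]
 [-0.345 -0.595 -0.726  0.287]
 [ 0.341  0.641 -0.687  0.743]
 [ 0.     0.     0.     1.   ]]
top 429.3331508635371 [0.37887314 0.04521049 1.00377112]
[[ 0.02  -1.     0.023  0.015]
 [-0.991 -0.023 -0.133  0.51 ]
 [ 0.134 -0.02  -0.991  0.945]
 [ 0.     0.     0.     1.   ]]
0.1 [ 0.13926697 -0.60872084  0.23020115] [-3.11995928e+00 -3.52178135e-01 -2.61961474e-05] 0.08548066260410991 [-0.06247956 -0.22522395  0.01288518]
[[ 0.975  0.223 -0.   ]
 [ 0.223 -0.975  0.002]
 [ 0.    -0.002 -1.   ]]
```

View pics/top0.png

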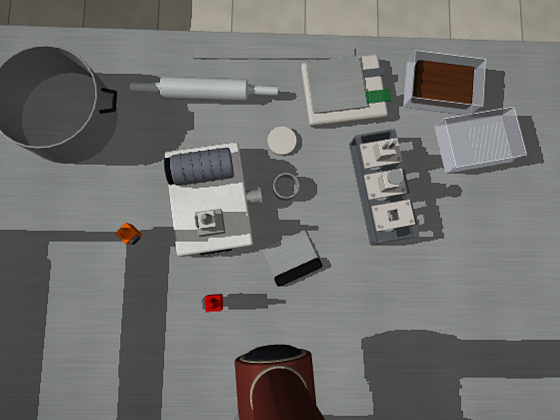

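View pics/side0.png

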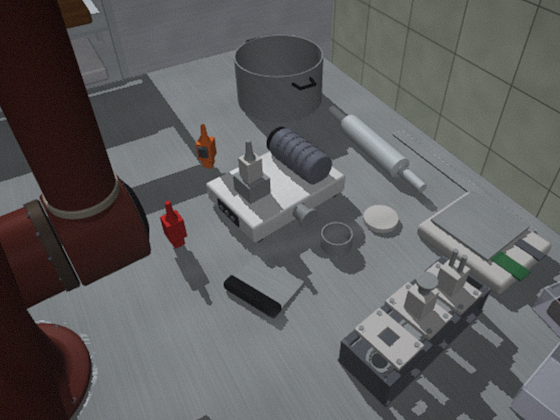

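The top picture shows the white nozzle on the pump block at (207,220) and the empty insert hole at (392,215). The look-alikes are orange at (127,233) and red at (213,302), and the bell (385,183) and twin (381,152) nozzles stand in the rack. In the side picture the white nozzle is at (250,165) and the hole at (388,338). I choose the white one on the pump and check it in a crop.

```bash
python3 - <<'E'
import pickle,cv2,numpy as np
t=pickle.load(open("top0.pkl","rb"))["color"];s=pickle.load(open("side0.pkl","rb"))["color"]
def c(im,u,v,w,h):return cv2.resize(im[v:v+h,u:u+w],(400,300),interpolation=cv2.INTER_CUBIC)
m=np.vstack([np.hstack([c(t,170,185,80,60),c(t,355,185,80,60)]),np.hstack([c(s,210,135,80,60),c(s,340,300,100,75)])])
cv2.imwrite("pics/m.png",m)
E
```

```text
(no output)
```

View pics/m.png

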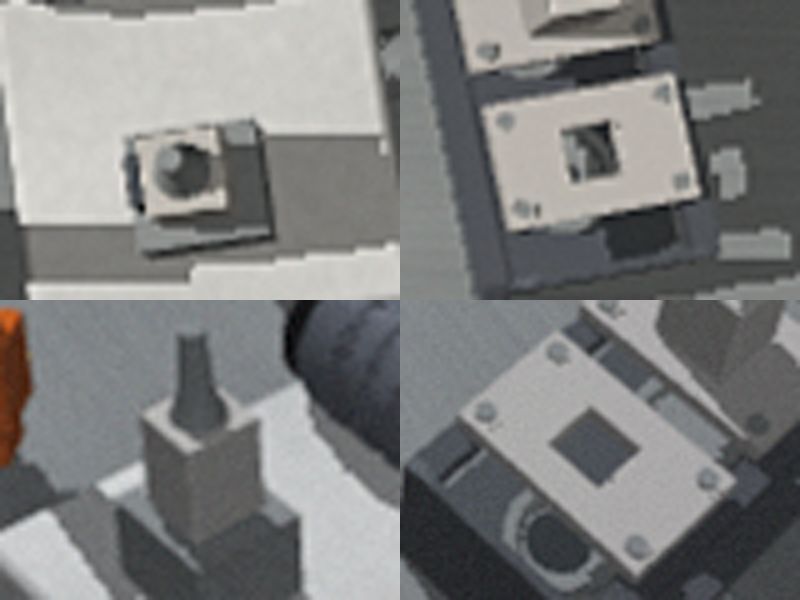

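The crops confirm the choice: the white nozzle has its dark button on the left in the top view (world +y), and the insert hole is clear to see. Next I work out their positions.

```bash
cat > m.py <<'E'
from h import *
import pickle
T=pickle.load(open("top0.pkl","rb"));S=pickle.load(open("side0.pkl","rb"))
def f(d,pts,o,off,s,z,name):
    P=np.array([ray(d,(u-o[0])/s+off[0]-.5+.5/s,(v-o[1])/s+off[1]-.5+.5/s,z) for u,v in pts])
    e=np.roll(P,-1,0)-P; L=np.linalg.norm(e,axis=1)
    a=np.degrees(np.arctan2(e[:,1],e[:,0]))
    print(name,P.mean(0).round(4),"sides",(L*1e3).round(1),"ang",((a+45)%90-45).round(1))
f(T,[(137,143),(215,130),(227,208),(150,218)],(0,0),(170,185),5,.141,"collar top")
f(T,[(125,135),(257,120),(273,240),(143,255)],(0,0),(170,185),5,.095,"block top")
f(T,[(562,128),(610,122),(618,172),(570,182)],(400,0),(355,185),5,.07,"hole top")
f(T,[(483,105),(672,72),(702,195),(510,232)],(400,0),(355,185),5,.07,"plate top")
f(S,[(595,407),(638,445),(600,487),(550,443)],(400,300),(340,300),4,.07,"hole side")
f(S,[(557,330),(737,483),(640,579),(458,412)],(400,300),(340,300),4,.07,"plate side")
f(S,[(140,412),(205,455),(260,420),(195,380)],(0,300),(210,135),5,.141,"collar side")
E
python3 m.py
```

```text
collar top [0.4812 0.1623 0.141 ] sides [31.8 32.2 31.1 31. ] ang [10.9 10.8  8.8 12.2]
block top [0.4814 0.1611 0.095 ] sides [56.4 51.9 55.1 52. ] ang [ 7.9  9.5  7.9 10.9]
hole top [ 0.5095 -0.2382  0.07  ] sides [21.7 22.5 21.9 24.2] ang [ 8.5  8.  13.   7.5]
plate top [ 0.5096 -0.239   0.07  ] sides [86.2 56.  87.3 57.3] ang [11.3 12.5 12.1 11.4]
hole side [ 0.5093 -0.2396  0.07  ] sides [20.9 23.8 23.9 24.2] ang [10.5 16.4 11.8  9.2]
plate side [ 0.5087 -0.2404  0.07  ] sides [86.6 55.4 87.7 55.3] ang [11.2 12.4 11.1 11.2]
collar side [0.4817 0.1612 0.141 ] sides [36.9 28.3 36.1 27.7] ang [15.8 16.7 16.8 15.1]
```

>>> play_rows(series=[[1,[1,-0.84,0],[0,0,0]],[1,[1,-0.84,0],[0,0,0]],[1,[1,-0.84,0],[0,0,0]],[1,[1,-0.84,0],[0,0,0]],[1,[1,-0.84,0],[0,0,0]],[1,[1,-0.84,0],[0,0,0]],[1,[1,-0.84,0],[0,0,0]],[1,[1,-0.84,0],[0,0,0]]], force=20)

```text
t: 1.1
tool_pos: [0.4416, -0.2085, 0.231]
tool_rot: [3.122, 0.352, 0.0]
contact_force: [1.2, -0.3, -0.6]
opening: 0.0855
grip_force: 0.0
```

>>> play_rows(series=[[1,[0.26,-0.84,0],[0,0,0]],[1,[0.26,-0.84,0],[0,0,0]],[1,[0.26,-0.84,0],[0,0,0]],[1,[0.26,-0.84,0],[0,0,0]],[1,[0.26,-0.84,0],[0,0,0]],[1,[0.26,-0.84,0],[0,0,0]],[1,[0.26,-0.84,0],[0,0,0.2]],[1,[0,0,0],[0,0,0.2]]])

```text
t: 2.1
tool_pos: [0.4635, 0.0986, 0.2308]
tool_rot: [-3.13, -0.27, 0.002]
contact_force: [-0.1, -0.9, 0.9]
opening: 0.0854
grip_force: 0.0
```

```bash
cat > d.py <<'E'
from h import *
import sys
def st(target=None,yaw=None):
    o=ctrl.get_obs();Rm=R.from_rotvec(o["tool_rot"]).as_matrix()
    print("t",round(o["t"],2),"p",np.round(o["tool_pos"],4),"yaw",np.degrees(np.arctan2(Rm[1,0],Rm[0,0])).round(2),"tilt",Rm[:2,2].round(4),"op",round(o["opening"],4),"F",np.round(o["contact_force"],1),"Ftool",(Rm.T@o["contact_force"]).round(1),"g",round(float(np.max(o["grip_force"])),1))
    if target is not None: print("delta tool shares",(Rm.T@(np.array(target)-o["tool_pos"])/.05).round(3))
    return o,Rm
if __name__=="__main__":
    a=[float(x) for x in sys.argv[1:]]; st(a if a else None)
E
python3 d.py .4813 .1615 .2; python3 - <<'E'
from h import *
print(ctrl.get_obs()["q"])
E
```

```text
t 2.1 p [0.4635 0.0986 0.2308] yaw 9.88 tilt [-0.0011  0.0002] op 0.0854 F [-0.1 -0.9  0.9] Ftool [-0.3  0.9 -0.9] g 0.0
delta tool shares [ 0.567 -1.178  0.615]
[ 5.22002298e-02 -3.21403247e-01  1.95252761e+00  2.42435567e-04
  1.51156283e+00  1.45062437e+00]
```

>>> play_rows(series=[[1,[0.28,-0.59,0],[0,0,0]],[1,[0.28,-0.59,0],[0,0,0]],[1,[0,0,0],[0,0,0]],[1,[0,0,0],[0,0,0]]])

```text
t: 2.6
tool_pos: [0.4815, 0.1583, 0.2309]
tool_rot: [3.13, 0.264, -0.001]
contact_force: [-0.2, -1.5, -0.0]
opening: 0.0858
grip_force: 0.0
```

```bash
python3 d.py .4813 .1615 .113; python3 - <<'E'
from h import *
for n,b in(("top",(170,185,80,60)),("side",(190,100,120,90))):
    d=cam(n);u,v,w,h=b
    cv2.imwrite(f"pics/{n}1.png",cv2.resize(d["color"][v:v+h,u:u+w],(400,300),interpolation=cv2.INTER_CUBIC))
cv2.imwrite("pics/m1.png",np.hstack([cv2.imread("pics/top1.png"),cv2.imread("pics/side1.png")]))
E
```

```text
t 2.6 p [0.4815 0.1583 0.2309] yaw 9.63 tilt [-0.0007 -0.0008] op 0.0858 F [-0.2 -1.5 -0. ] Ftool [-0.5  1.4  0. ] g 0.0
delta tool shares [ 0.008 -0.066  2.359]
```

View pics/m1.png

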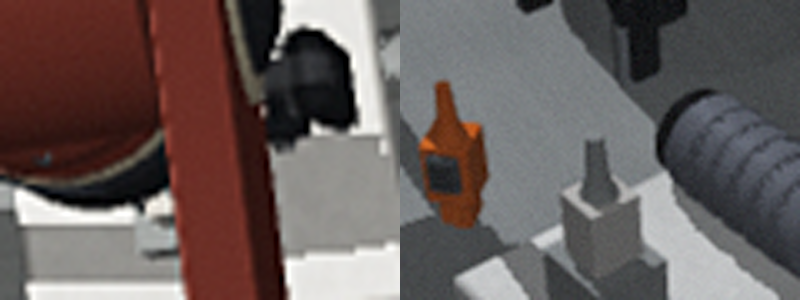

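The arm is above the nozzle and the side view shows it clear. I descend.

>>> play_rows(series=[[1,[0.01,-0.06,0.4],[0,0,0]],[1,[0,0,0.5],[0,0,0]],[1,[0,0,0.5],[0,0,0]],[1,[0,0,0.5],[0,0,0]],[1,[0,0,0.46],[0,0,0]],[0.6,[0,0,0],[0,0,0]],[0.6,[0,0,0],[0,0,0]],[0.6,[0,0,0],[0,0,0]]])

```text
t: 3.7
tool_pos: [0.4823, 0.1624, 0.1143]
tool_rot: [-3.13, -0.265, -0.003]
contact_force: [-0.2, 0.3, 0.6]
opening: 0.051
grip_force: 0.0
```

```bash
python3 d.py .4813 .1615 .113
```

```text
t 3.7 p [0.4823 0.1624 0.1143] yaw 9.68 tilt [0.0018 0.0003] op 0.051 F [-0.2  0.3  0.6] Ftool [-0.2 -0.3 -0.6] g 0.0
delta tool shares [-0.024  0.015  0.027]
```

>>> play_rows(series=[[0.5,[-0.02,0.015,0.02],[0,0,0]],[0.5,[0,0,0],[0,0,0]],[0.46,[0,0,0],[0,0,0]],[0.44,[0,0,0],[0,0,0]],[0.44,[0,0,0],[0,0,0]]])

```text
t: 4.32
tool_pos: [0.4817, 0.163, 0.1141]
tool_rot: [-3.127, -0.265, -0.005]
contact_force: [-2.5, 5.4, 3.7]
opening: 0.038
grip_force: 4.7
```

```bash
python3 d.py .4813 .1615 .113
```

```text
t 4.33 p [0.4817 0.163  0.1141] yaw 9.69 tilt [0.0026 0.0035] op 0.038 F [-2.5  5.4  3.7] Ftool [-1.6 -5.7 -3.6] g 4.7
delta tool shares [-0.014  0.027  0.021]
```

>>> play_rows(series=[[0.42,[0,0,0],[0,0,0]],[0.41,[0,0,0],[0,0,0]],[0.4,[0,0,0],[0,0,0]]])

```text
t: 4.7
tool_pos: [0.482, 0.1616, 0.1144]
tool_rot: [3.13, 0.265, 0.005]
contact_force: [-0.8, -0.2, 6.2]
opening: 0.0346
grip_force: 10.4
```

```bash
python3 d.py .4813 .1615 .113
```

```text
t 4.7 p [0.482  0.1616 0.1144] yaw 9.69 tilt [0.0029 0.0002] op 0.0346 F [-0.8 -0.2  6.2] Ftool [-0.8  0.  -6.2] g 10.4
delta tool shares [-0.014 -0.     0.028]
```

>>> play_rows(series=[[0.3,[0,0,0],[0,0,0]],[0.3,[0,0,0],[0,0,0]],[0.3,[0,0,0],[0,0,0]]], force=25)

```text
t: 5.08
tool_pos: [0.4821, 0.1614, 0.1146]
tool_rot: [3.13, 0.265, 0.005]
contact_force: [-1.6, -0.7, 7.5]
opening: 0.0335
grip_force: 26.8
```

```bash
python3 d.py .4813 .1615 .113
```

```text
t 5.08 p [0.4821 0.1614 0.1146] yaw 9.69 tilt [ 0.003  -0.0002] op 0.0335 F [-1.6 -0.7  7.5] Ftool [-1.7  0.4 -7.5] g 26.8
delta tool shares [-0.015 -0.005  0.031]
```

>>> play_rows(series=[[0.3,[0,0,0],[0,0,0]],[0.3,[0,0,-0.05],[0,0,0]],[0.3,[0,0,-0.05],[0,0,0]],[0.3,[0,0,-0.05],[0,0,0]],[0.3,[0,0,-0.05],[0,0,0]]], force=40)

```text
t: 5.7
tool_pos: [0.4811, 0.1614, 0.1224]
tool_rot: [3.13, 0.265, 0.001]
contact_force: [2.9, 0.6, -2.6]
opening: 0.0333
grip_force: 39.9
```

```bash
python3 d.py
```

```text
t 5.7 p [0.4811 0.1614 0.1224] yaw 9.68 tilt [ 0.0007 -0.    ] op 0.0333 F [ 2.9  0.6 -2.6] Ftool [ 3.  -0.1  2.6] g 39.9
```

>>> play_rows(series=[[0.3,[0,0,-0.1],[0,0,0]],[0.3,[0,0,-0.15],[0,0,0]],[0.3,[0,0,-0.2],[0,0,0]],[0.3,[0,0,-0.2],[0,0,0]],[0.3,[0,0,-0.3],[0,0,0]],[0.3,[0,0,-0.5],[0,0,0]],[0.3,[0,0,-0.4],[0,0,0]],[0.3,[0,0,0],[0,0,0]]])

```text
t: 6.7
tool_pos: [0.4821, 0.1617, 0.2176]
tool_rot: [-3.13, -0.265, -0.007]
contact_force: [0.1, -0.2, -1.5]
opening: 0.0333
grip_force: 40.4
```

```bash
python3 d.py .5093 -.2393 .215; python3 - <<'E'
from h import *
d=cam("side");cv2.imwrite("pics/s2.png",cv2.resize(d["color"][40:220,140:380],(720,540),interpolation=cv2.INTER_CUBIC))
E
```

```text
t 6.7 p [0.4821 0.1617 0.2176] yaw 9.68 tilt [0.0045 0.0008] op 0.0333 F [ 0.1 -0.2 -1.5] Ftool [0.1 0.2 1.5] g 40.4
delta tool shares [-0.813  7.997  0.048]
```

View pics/s2.png

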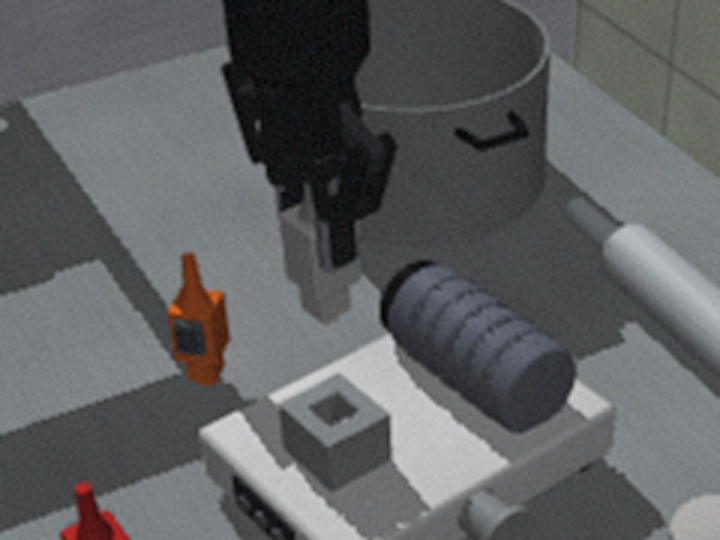

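The nozzle is held cleanly out of the outlet, with its plug at (325,300) in the crop. I carry it to the rack.

>>> play_rows(series=[[0.3,[-0.05,0.5,0],[0,0,0]],[0.3,[-0.1,1,0],[0,0,0]],[0.3,[-0.1,1,0],[0,0,0]],[0.3,[-0.1,1,0],[0,0,0]],[0.3,[-0.1,1,0],[0,0,0]],[0.3,[-0.1,1,0],[0,0,0]],[0.3,[-0.1,1,0],[0,0,0]],[0.3,[-0.1,0.8,0],[0,0,0]]])

```text
t: 7.75
tool_pos: [0.5044, -0.2062, 0.2131]
tool_rot: [-3.129, -0.263, 0.003]
contact_force: [0.0, 0.7, -1.3]
opening: 0.0337
grip_force: 40.4
```

>>> play_rows(series=[[0.3,[-0.06,0.5,0],[0,0,0]],[0.3,[0,0.2,0],[0,0,-0.12]],[0.3,[0,0,0],[0,0,-0.12]],[0.3,[0,0,0],[0,0,0]],[0.3,[0,0,0],[0,0,0]]])

```text
t: 8.38
tool_pos: [0.5082, -0.2387, 0.2148]
tool_rot: [-3.125, -0.319, 0.0]
contact_force: [0.4, -0.1, -2.1]
opening: 0.0334
grip_force: 40.4
```

```bash
python3 d.py .5093 -.2393 .13
```

```text
t 8.38 p [ 0.5082 -0.2387  0.2148] yaw 11.67 tilt [-0.      0.0002] op 0.0334 F [ 0.4 -0.1 -2.1] Ftool [0.4 0.2 2.1] g 40.4
delta tool shares [0.018 0.017 1.695]
```

>>> play_rows(series=[[0.3,[0.02,0.02,0.4],[0,0,0]],[0.3,[0,0,0.5],[0,0,0]],[0.3,[0,0,0.5],[0,0,0]],[0.3,[0,0,0.35],[0,0,0]],[0.3,[0,0,0],[0,0,0]],[0.3,[0,0,0],[0,0,0]]])

```text
t: 9.12
tool_pos: [0.5099, -0.2407, 0.1281]
tool_rot: [3.125, 0.318, 0.002]
contact_force: [0.7, -0.2, -0.6]
opening: 0.0337
grip_force: 40.4
```

```bash
python3 d.py .5093 -.2393 .12; python3 - <<'E'
from h import *
c=[]
for n,b in(("top",(355,185,80,60)),("side",(330,270,120,90))):
    d=cam(n);u,v,w,h=b
    c.append(cv2.resize(d["color"][v:v+h,u:u+w],(400,300),interpolation=cv2.INTER_CUBIC))
cv2.imwrite("pics/m3.png",np.hstack(c))
E
```

```text
t 9.12 p [ 0.5099 -0.2407  0.1281] yaw 11.61 tilt [ 0.0011 -0.0007] op 0.0337 F [ 0.7 -0.2 -0.6] Ftool [0.6 0.3 0.6] g 40.4
delta tool shares [-0.006 -0.029  0.161]
```

View pics/m3.png

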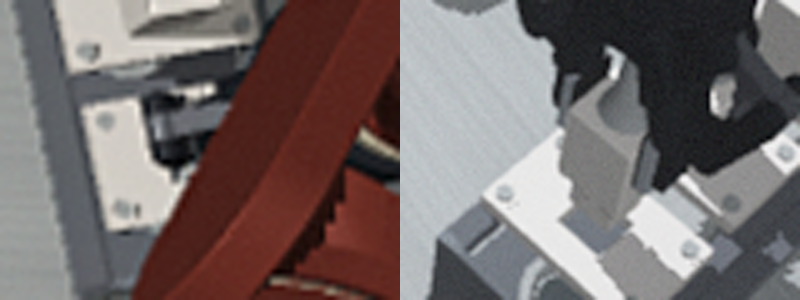

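The side crop shows the plug right above the hole at about (600,230), with neighbours clear. I lower the pilot in.

>>> play_rows(series=[[0.3,[-0.01,-0.02,0.06],[0,0,0]],[0.3,[0,0,0.06],[0,0,0]],[0.3,[0,0,0.06],[0,0,0]],[0.3,[0,0,0.06],[0,0,0]],[0.3,[0,0,0.05],[0,0,0]],[0.3,[0,0,0],[0,0,0]]])

```text
t: 9.98
tool_pos: [0.5085, -0.2394, 0.1124]
tool_rot: [-3.125, -0.317, 0.001]
contact_force: [0.2, -0.5, -1.0]
opening: 0.0334
grip_force: 40.4
```

```bash
python3 d.py .5093 -.2393 .11
```

```text
t 9.97 p [ 0.5085 -0.2394  0.1124] yaw 11.6 tilt [-0.0005  0.0004] op 0.0334 F [ 0.2 -0.5 -1. ] Ftool [0.1 0.5 1. ] g 40.4
delta tool shares [0.017 0.001 0.048]
```

>>> play_rows(series=[[0.3,[0.01,0,0.02],[0,0,0]],[0.3,[0,0,0.02],[0,0,0]],[0.3,[0,0,0.02],[0,0,0]],[0.3,[0,0,0],[0,0,0]]])

```text
t: 10.48
tool_pos: [0.5091, -0.2394, 0.1097]
tool_rot: [-3.125, -0.318, 0.0]
contact_force: [0.5, 0.0, -1.1]
opening: 0.0338
grip_force: 40.4
```

```bash
python3 d.py .5093 -.2393 .11
```

```text
t 10.47 p [ 0.5091 -0.2394  0.1097] yaw 11.6 tilt [-0.0002  0.0001] op 0.0338 F [ 0.5  0.  -1.1] Ftool [0.5 0.1 1.1] g 40.4
delta tool shares [ 0.005 -0.001 -0.006]
```

>>> play_rows(series=[[0.3,[0,0,0.02],[0,0,0]],[0.3,[0,0,0.02],[0,0,0]],[0.3,[0,0,0.02],[0,0,0]],[0.3,[0,0,0],[0,0,0]]])

```text
t: 10.98
tool_pos: [0.5091, -0.2394, 0.1066]
tool_rot: [-3.125, -0.317, 0.0]
contact_force: [-0.4, -0.3, -0.4]
opening: 0.033
grip_force: 40.4
```

```bash
python3 d.py .5093 -.2393 .1
```

```text
t 10.97 p [ 0.5091 -0.2394  0.1066] yaw 11.6 tilt [-0.0002  0.0001] op 0.033 F [-0.4 -0.3 -0.4] Ftool [-0.5  0.2  0.4] g 40.4
delta tool shares [ 0.005 -0.001  0.133]
```

>>> play_rows(series=[[0.3,[0,0,0.04],[0,0,0]],[0.3,[0,0,0.04],[0,0,0]],[0.3,[0,0,0.04],[0,0,0]],[0.3,[0,0,0.04],[0,0,0]],[0.3,[0,0,0],[0,0,0]]])

```text
t: 11.6
tool_pos: [0.509, -0.2393, 0.0985]
tool_rot: [-3.125, -0.318, 0.001]
contact_force: [0.2, 0.6, -2.2]
opening: 0.033
grip_force: 40.4
```

>>> play_rows(series=[[0.3,[0,0,0.04],[0,0,0]],[0.3,[0,0,0.04],[0,0,0]],[0.3,[0,0,0.03],[0,0,0]],[0.3,[0,0,0],[0,0,0]]])

```text
t: 12.1
tool_pos: [0.509, -0.2393, 0.093]
tool_rot: [-3.125, -0.317, 0.001]
contact_force: [-0.3, -0.8, -2.3]
opening: 0.0334
grip_force: 40.4
```

```bash
python3 d.py .5093 -.2393 .0896
```

```text
t 12.1 p [ 0.509  -0.2393  0.093 ] yaw 11.6 tilt [-0.0004  0.0003] op 0.0334 F [-0.3 -0.8 -2.3] Ftool [-0.5  0.7  2.3] g 40.4
delta tool shares [0.006 0.    0.069]
```

Now 1 mm steps down to a light touch.

>>> play_rows(series=[[0.3,[0,0,0.02],[0,0,0]],[0.3,[0,0,0.02],[0,0,0]],[0.3,[0,0,0.01],[0,0,0]],[0.3,[0,0,0],[0,0,0]]])

```text
t: 12.6
tool_pos: [0.5091, -0.2394, 0.0908]
tool_rot: [-3.125, -0.317, 0.0]
contact_force: [0.2, 0.4, -1.5]
opening: 0.0335
grip_force: 40.4
```

>>> play_rows(series=[[0.3,[0,0,0.015],[0,0,0]],[0.3,[0,0,0],[0,0,0]]])

```text
t: 12.85
tool_pos: [0.5091, -0.2394, 0.09]
tool_rot: [-3.125, -0.318, 0.0]
contact_force: [-0.6, -0.5, -0.8]
opening: 0.0332
grip_force: 40.4
```

>>> play_rows(series=[[0.3,[0,0,0.015],[0,0,0]],[0.3,[0,0,0],[0,0,0]]])

```text
t: 13.1
tool_pos: [0.5092, -0.2395, 0.0896]
tool_rot: [3.125, 0.317, 0.0]
contact_force: [-1.1, 0.3, 2.3]
opening: 0.033
grip_force: 40.6
```

>>> play_rows(series=[[0.3,[0,0,0.01],[0,0,0]],[0.3,[0,0,0],[0,0,0]]])

```text
t: 13.35
tool_pos: [0.5093, -0.2395, 0.0897]
tool_rot: [3.125, 0.318, 0.0]
contact_force: [-3.0, 0.9, 4.8]
opening: 0.0333
grip_force: 41.1
```

>>> play_rows(series=[[0.42,[0,0,0],[0,0,0]],[0.46,[0,0,0],[0,0,0]],[0.5,[0,0,0],[0,0,0]],[0.56,[0,0,0],[0,0,0]],[0.7,[0,0,0],[0,0,0]],[0.75,[0,0,0],[0,0,0]]], force=20)

```text
t: 14.1
tool_pos: [0.5091, -0.2396, 0.0887]
tool_rot: [3.125, 0.317, -0.0]
contact_force: [-1.0, -0.7, 0.3]
opening: 0.064
grip_force: 0.0
```

>>> play_rows(series=[[0.75,[0,0,-0.1],[0,0,0]],[0.75,[0,0,-0.3],[0,0,0]],[0.75,[0,0,-0.5],[0,0,0]],[0.75,[0,0,-1],[0,0,0]],[0.75,[0,0,-1],[0,0,0]],[0.75,[-0.5,0,-0.5],[0,0,0]],[0.75,[-1,1,0],[0,0,0]],[0.75,[-1,1,0],[0,0,0]]])

```text
t: 15.1
tool_pos: [0.4155, -0.3499, 0.2614]
tool_rot: [3.122, 0.32, 0.004]
contact_force: [0.6, 0.2, -0.1]
opening: 0.064
grip_force: 0.0
```

>>> play_rows(series=[[0.75,[-0.5,1,0],[0,0,0]],[0.75,[0,1,0],[0,0,0]],[0.75,[0,1,0],[0,0,0]],[0.75,[0,0.5,0],[0,0,0]],[0.75,[0,0,0],[0,0,0]],[0.75,[0,0,0],[0,0,0]]])

```text
t: 15.85
tool_pos: [0.4266, -0.5246, 0.2595]
tool_rot: [3.125, 0.318, 0.0]
contact_force: [-0.3, 0.8, 0.1]
opening: 0.0642
grip_force: 0.0
```

```bash
python3 d.py; python3 - <<'E'
from h import *
c=[]
for n,b in(("top",(340,125,100,125)),("side",(320,220,160,200))):
    d=cam(n);u,v,w,h=b
    c.append(cv2.resize(d["color"][v:v+h,u:u+w],(400,500),interpolation=cv2.INTER_CUBIC))
cv2.imwrite("pics/m4.png",np.hstack(c))
E
```

```text
t 15.85 p [ 0.4266 -0.5246  0.2595] yaw 11.62 tilt [ 0.0003 -0.0001] op 0.0642 F [-0.3  0.8  0.1] Ftool [-0.2 -0.8 -0.1] g 0.0
```

View pics/m4.png

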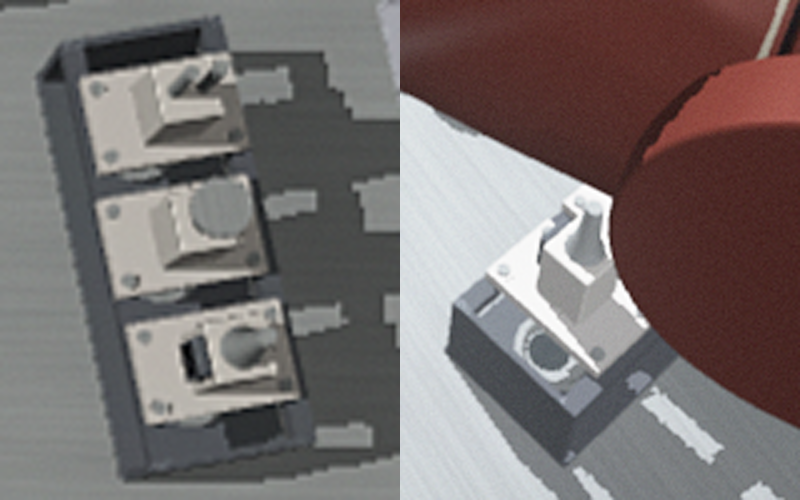

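The nozzle stands upright and flush in the insert, top-view crop (235,350), with the button sprung out at (193,358). The bell and twin nozzles are undisturbed. I hand it in.

```bash
python3 -c "
from station import ctrl
print(ctrl.finish_job())"
```

```text
the job is handed in; nothing more can be done
None
```

I took the nozzle off the pump with its button squeezed and set it in the empty rack insert. In the last picture it stands upright and flush with the button sprung out and the other two nozzles in place; the job is handed in at about 16 s, with no verdict returned.

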